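# Fetch the sample cup from behind the reagent bottles for weighing

## Task

The green sample cup at the back of the bottle rack has to go on the balance, but two bottles hem it in: the one beside it and the one straight in front of it. Stand those two bottles in the steel tray, then set the cup upright in the middle of the balance pan, and after that put each of the two back into the compartment it came from. Keep all bottles upright and leave the third one standing where it is.

Things in the scene. Friction and masses are not known exactly. Their poses are not given: they have to be found in the camera images.
- rack: grey plastic rack, fixed, 165 mm square, a 13 mm high steel loop sticks out 21 mm at each end. Four compartments (2 rows of 2), each 78 mm square, centres 40.5 mm from the rack's middle in x and y; floor 4 mm above the bench, outer walls 14 mm, ribs between 12 mm high, 3 mm thick. Origin: centre of the underside; x to the back row (away from the robot), y to the left, z up
- sample_cup: green plastic sample cup, open at the top, 57 mm wide at the rim, narrowing to 40 mm at the foot, 34 mm tall, 22 g; it stands in one of the two back compartments of the rack. Its upper 10 mm is a straight band 56 mm wide, the place to grip it from above. Origin at the centre of the underside, z up
- beige_bottle: beige reagent bottle with a black cap, about 0.5 kg, 66 mm across and 135 mm tall, upright in a compartment of the rack. Body 66 mm wide up to 97 mm; the round cap, fixed, 35 mm across from 111 to 135 mm above the underside, is the place to grip it from above. Origin: centre of the underside; z up. It stands beside the cup in the back row
- amber_bottle: brown glass reagent bottle with a black cap, the tallest, about 0.46 kg, 68 mm across and 142 mm tall, upright in a compartment of the rack. Body 68 mm wide up to 102 mm; the round cap, fixed, 37 mm across from 118 to 142 mm above the underside, is the place to grip it from above. Origin: centre of the underside; z up. It stands in the front row
- white_bottle: white reagent bottle with a dark red cap, the shortest, about 0.24 kg, 60 mm across and 118 mm tall, upright in a compartment of the rack. Body 60 mm wide up to 85 mm; the round cap, fixed, 33 mm across from 95 to 118 mm above the underside, is the place to grip it from above. Origin: centre of the underside; z up. It stands in the front row
- balance: white top-pan balance, fixed to the bench to the left or right of the rack: a housing 205 mm wide and 276 mm deep, its control panel towards the robot, with a square steel weighing pan 198 x 196 mm on top. Origin on the bench straight below the middle of the pan; x points away from the robot, z up
- pan_centre (a point): middle of the balance pan's upper surface, 64 mm above the bench; the cup's underside centre belongs here
- tray: stainless steel instrument tray, fixed to the bench on the other side of the rack from the balance, 240 x 150 mm (long side along its x, which points away from the robot), rim 21 mm high, flat floor 3 mm above the bench, inside 236 x 146 mm. Origin at the centre of its underside, z up
Things that resemble listed ones, but are neither listed nor needed, are in the scene too. Leave any pink or purple look-alike of the white_bottle alone.

How it is judged:
On the way, in this order (a step that is already met when the one before it is completed fails the run):
1. the two bottles next to the cup, the one beside it and the one straight in front of it, stand upright in the steel tray together, the cup still in its place (x of beige_bottle in the frame of tray between -0.1 and 0.1 m and y of beige_bottle in the frame of tray between -0.06 and 0.06 m and z of beige_bottle in the frame of tray below 0.009 m and angle between beige_bottle's own z axis and vertical below 0.1 rad and linear speed of beige_bottle below 0.03 m/s and ((x of amber_bottle in the frame of tray between -0.1 and 0.1 m and y of amber_bottle in the frame of tray between -0.06 and 0.06 m and z of amber_bottle in the frame of tray below 0.009 m and angle between amber_bottle's own z axis and vertical below 0.1 rad and linear speed of amber_bottle below 0.03 m/s and horizontal distance between white_bottle and sample_cup above 0.098 m) or (x of white_bottle in the frame of tray between -0.1 and 0.1 m and y of white_bottle in the frame of tray between -0.06 and 0.06 m and z of white_bottle in the frame of tray below 0.009 m and angle between white_bottle's own z axis and vertical below 0.1 rad and linear speed of white_bottle below 0.03 m/s and horizontal distance between amber_bottle and sample_cup above 0.098 m)) and distance of sample_cup from where it was at the start of the episode below 0.02 m), for 0.2 s.
2. the cup stands in the middle of the balance pan while those two bottles are still out of the rack (horizontal distance between sample_cup and pan_centre below 0.015 m and z of sample_cup in the frame of pan_centre between -0.006 and 0.006 m and angle between sample_cup's own z axis and vertical below 0.1 rad and linear speed of sample_cup below 0.02 m/s and distance of beige_bottle from where it was at the start of the episode above 0.06 m and distance of any of amber_bottle, white_bottle from where it was at the start of the episode above 0.06 m), for 0.2 s.
At the end, for the whole second after the job is handed in: The cup stands upright on the balance pan with its centre within 15 mm of the middle of the pan; all three bottles stand upright in the compartments where they were at the start, each within 20 mm of its first position; everything is at rest (horizontal distance between sample_cup and pan_centre below 0.015 m and z of sample_cup in the frame of pan_centre between -0.006 and 0.006 m and angle between sample_cup's own z axis and vertical below 0.1 rad and linear speed of each of sample_cup, beige_bottle, amber_bottle, white_bottle below 0.02 m/s and distance of each of beige_bottle, amber_bottle, white_bottle from where it was at the start of the episode below 0.02 m and angle between each of beige_bottle, amber_bottle, white_bottle's own z axis and vertical below 0.08 rad); the robot touches nothing.
It fails at once if a bottle is tipped by more than about 25 degrees (angle between any of beige_bottle, amber_bottle, white_bottle's own z axis and vertical above 0.45 rad).
It fails at once if the third bottle is moved as well: all three bottles are out of their places at once (distance of each of beige_bottle, amber_bottle, white_bottle from where it was at the start of the episode above 0.03 m).
It also fails if it takes over 112 s, if anything falls off the work surface, if the arm or the gripper's body presses on something with over 40 N, if the wrist force passes 120 N, or if a joint passes its speed limit or range.

## Robot

A 6-joint arm with a two-finger parallel gripper is mounted at the origin on a cart in front of the work surface, level with it; the furniture and walls round the work are solid. World frame = base frame: x ahead of the robot, y to its left, z up, the work surface at z = 0. Lengths are in m, angles in rad, forces in N, time in s.
With the tool pointing down it reaches from about 0.275 to 0.875 m from the base axis. Payload 12.5 kg.
Tool frame: the origin (TCP) lies on the centre line of the jaws, within the pads' length; the fingertips stand r.finger_overhang ahead of it and the grasp point (between the pads) lies 3 mm ahead of it (r.finger_overhang is the distance from the TCP to the fingertips, in m); z points along the fingers, y is the direction in which the jaws open and shut (so a half turn about z gives the same grasp; the last joint's range is limited). The gripper opens to 85 mm and grips with 20 to 120 N. Pads are 22 mm wide; open, the fingers measure 114 mm over their backs; the gripper's body (76 mm by 85 mm) begins 54 mm behind the grasp point. The pads swing forward as they close: fully open they stand 13 mm farther back than shut.
Start: joints at [-1.209, 0.351, 1.652, -0, 1.139, -0.085], TCP at [0.238, -0.496, 0.253] pointing down, gripper open.
Joint ranges: [-2.75, 2.75], [-0.79, 2.1], [0.01, 2.65], [-1.57, 4.71], [0.07, 3.14], [-2.87, 2.87]. Speed limits (rad/s): [2.22, 2.22, 2.79, 3.14, 3.14, 3.14].

## Interface

Orientations are given as a unit quaternion [x, y, z, w].
In Python, from cell import r, optics gives the robot as it stands. The module is installed in compiled form; this text tells all that it offers. Calls block until the motion is done:
- r.move_to(position, orientation): joint-space move of the TCP to a pose.
- r.move_linear(position, rot=None, vel=0.15): straight line of the TCP; rot=None keeps the orientation; vel is the mean speed in m/s.
- r.set_joints(angles): joint-space move.
- r.set_gripper(opening, squeeze=None): opening from 0.0 (shut) to 1.0 (fully open); squeeze is the grip in N (None keeps the last); returns when the fingers have stopped.
- r.sleep(seconds).
- r.inverse_kinematics(position, orientation): joint angles nearest the present ones, or None.
- optics.get_image(name): name is "scene" or "top" or "wrist"; returns a dict with "pixels" (400x640x3 uint8, red, green, blue), "depth" (400x640 float32, m along the optical axis (not along the pixel's ray), 0 where there is no reading), "fx", "fy", "cx", "cy" (pixels), "camera_from_world" (4x4, takes a point from world to camera coordinates); the wrist camera has in their place "mount" (4x4, takes a point from camera to tool coordinates, whose origin is the TCP and whose axes are the flange's). Camera axes: x right, y down, z forward; pixel columns grow to the right and rows downward; lengths in m; the calibration is good to about 2 mm. The wrist camera is an equidistant fisheye: a pixel r from the principal point sees the ray r / f radians off the axis. A picture is of the moment at which its call begins: read the wrist's pose just before it.
A pose or a line that the arm cannot do raises r.PlanningError and nothing moves.
- r.hand_in(): hands the job in, once; it reports no verdict.
Readings, each from a call of its own:
- r.current_t(): time.
- r.current_q(): joint angles.
- r.current_qvel(): joint speeds.
- r.current_effort(): joint torques, N m.
- r.current_tool_pos(): TCP position.
- r.current_ee_rot(): TCP orientation.
- r.current_contact_force(): force on the tool from outside, world axes, zero at the start.
- r.current_torque(): the same for the moment, N m.
- r.current_opening(): opening from 0.0 (shut) to 1.0 (fully open).
Only numpy, scipy, OpenCV 4.12 (cv2) and the standard library are available. Lean on these libraries where they do the work, as an engineer would, in place of code of your own. Each camera call takes 0.05 s, during which the arm holds its last target.

## Working session

There is one attempt and no reset: what is moved stays moved. The work goes in short steps, each a Python script; the robot and the scene stay as the last script left them, time stands still between calls to the robot, and variables do not carry over. Pictures are saved under pics/ and viewed, and the job is handed in when it is done.

```bash
mkdir -p pics; ls; python3 - <<'E'
from cell import r, optics
import cv2, numpy as np, pickle
print(r.current_t(), r.current_tool_pos(), r.current_ee_rot(), r.finger_overhang, r.current_opening())
for n in ("scene","top"):
    im=optics.get_image(n)
    pickle.dump(im,open(f"{n}0.pkl","wb"))
    cv2.imwrite(f"pics/{n}0.png",im["pixels"][...,::-1])
    print(n,im["fx"],im["fy"],im["cx"],im["cy"]);print(np.round(im["camera_from_world"],3))
E
```

```text
pics
0.0 [ 0.23755217 -0.4956961   0.25273932] [ 9.75152636e-01  2.21533212e-01 -8.18811578e-05 -6.04186352e-04] 0.022 0.995851609657535
scene 459.70680446498045 459.70680446498045 322.1211830761169 197.92192173074233
[[ 0.697  0.717  0.002 -0.381]
 [ 0.622 -0.603 -0.501 -0.312]
 [-0.358  0.35  -0.866  1.595]
 [ 0.     0.     0.     1.   ]]
top 368.5732615845537 368.5732615845537 322.655877465394 201.49026721123886
[[-0.009 -1.     0.012  0.01 ]
 [-0.995  0.008 -0.096  0.555]
 [ 0.096 -0.012 -0.995  0.913]
 [ 0.     0.     0.     1.   ]]
```

View pics/scene0.png

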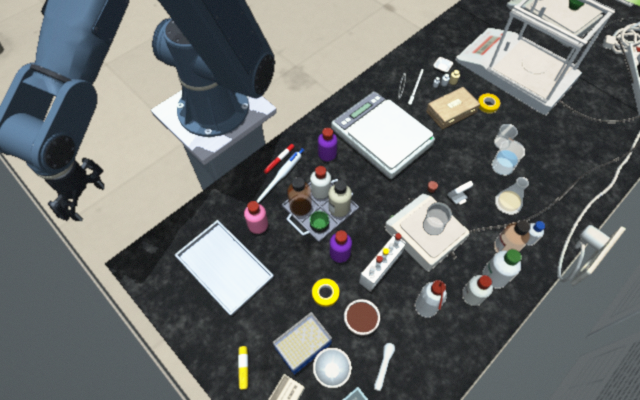

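View pics/top0.png

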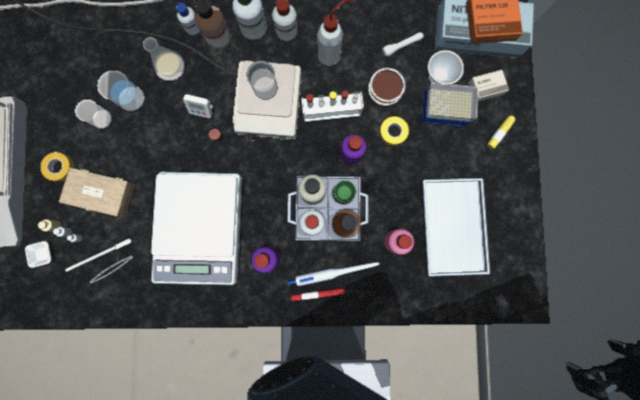

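```bash
python3 - <<'E'
import cv2, numpy as np, pickle
s=cv2.imread("pics/scene0.png")[120:270,220:380]; t=cv2.imread("pics/top0.png")[120:290,240:500]
cv2.imwrite("pics/s0c.png",cv2.resize(s,None,fx=4,fy=4,interpolation=cv2.INTER_CUBIC)[:600])
cv2.imwrite("pics/t0c.png",cv2.resize(t,None,fx=3,fy=3,interpolation=cv2.INTER_CUBIC)[:600])
E
```

```text
(no output)
```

View pics/s0c.png

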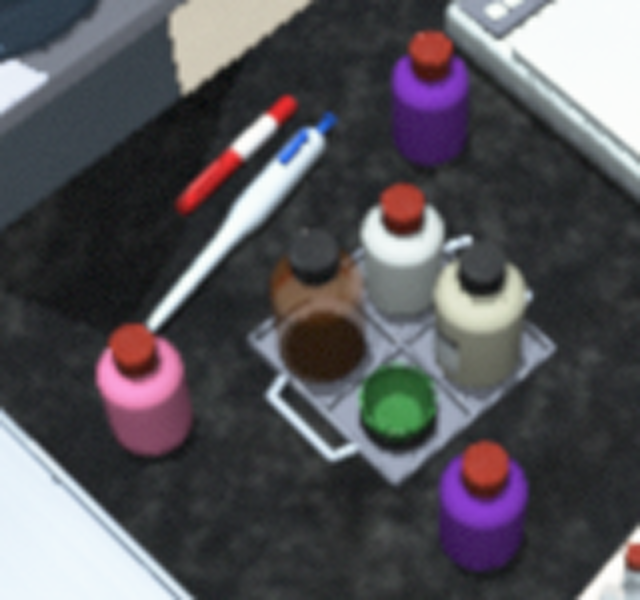

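View pics/t0c.png

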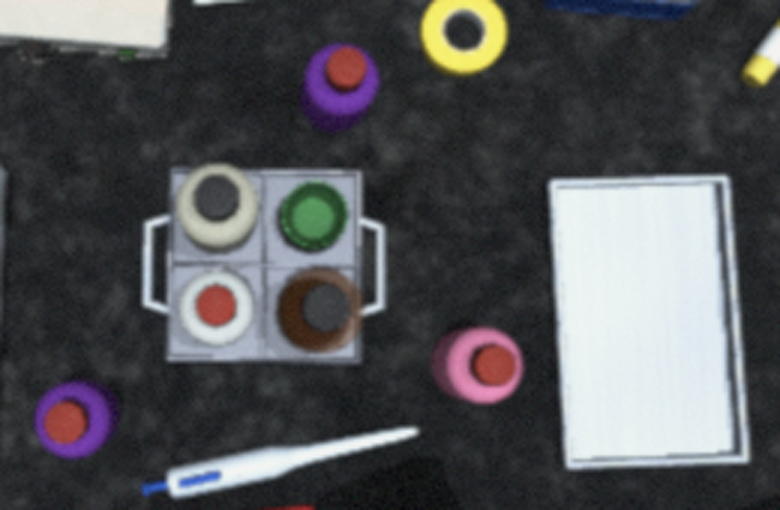

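Candidates: in the top view the rack holds beige (313,188) beside the green cup (344,191), amber (346,222) straight in front of the cup, and white (311,223) diagonal to it. The pink bottle (400,241) and the purple ones (264,259; 354,147) stand outside the rack and are the look-alikes. So amber and beige move, and white stays. Next I measure.

```bash
cat > vis.py <<'E'
import numpy as np, cv2
def ray_plane(im,uv,z):
    uv=np.atleast_2d(uv).astype(float)
    T=np.linalg.inv(im["camera_from_world"])
    d=np.c_[(uv[:,0]-im["cx"])/im["fx"],(uv[:,1]-im["cy"])/im["fy"],np.ones(len(uv))]@T[:3,:3].T
    o=T[:3,3]
    return o+d*((z-o[2])/d[:,2])[:,None]
def cloud(im):
    v,u=np.mgrid[:400,:640]; D=im["depth"]
    P=np.stack([(u-im["cx"])/im["fx"]*D,(v-im["cy"])/im["fy"]*D,D],-1)
    T=np.linalg.inv(im["camera_from_world"])
    W=P@T[:3,:3].T+T[:3,3]; W[D==0]=np.nan
    return W
def blob(mask,near,):
    n,l,s,c=cv2.connectedComponentsWithStats(mask.astype(np.uint8))
    best=min((i for i in range(1,n) if s[i,4]>15),key=lambda i:np.hypot(*(c[i]-near)))
    return l==best,c[best],s[best]
E
python3 - <<'E'
import pickle,numpy as np,cv2
from vis import *
seeds={"top":dict(beige=(312,185),amber=(348,221),white=(312,222),cup=(344,191)),
       "scene":dict(beige=(340,187),amber=(298,183),white=(321,172),cup=(319,221))}
ztop=dict(beige=.139,amber=.146,white=.122,cup=.038)
for n in ("top","scene"):
    im=pickle.load(open(n+"0.pkl","rb")); W=cloud(im)
    hsv=cv2.cvtColor(im["pixels"],cv2.COLOR_RGB2HSV); h,s,v=[hsv[...,i].astype(int) for i in range(3)]
    for k,sd in seeds[n].items():
        u,w=sd; print(n,k,"hsv",hsv[w,u],"W",np.round(W[w,u],3))
        patch=W[w-2:w+3,u-2:u+3].reshape(-1,3); print("   patch median",np.round(np.nanmedian(patch,0),3))
    W=W
    for k,sd in seeds[n].items():
        if k=="cup": m=(h>45)&(h<85)&(s>90)
        elif k=="white": m=((h<10)|(h>170))&(s>120)&(v>60)
        else: m=(v<100)&(s<80)&(W[...,2]>.11)
        try:
            b,c,st=blob(m,sd); print(n,k,"blob",c.round(1),st, "ray",ray_plane(im,c,ztop[k])[0].round(4),"med z",np.nanmedian(W[b],0).round(3), "zmax", np.nanpercentile(W[b][:,2],90).round(3))
        except ValueError as e: print(k,e)
    # tray,balance
    if n=="top":
        wm=(v>150)&(s<60)
        for k,sd in dict(tray=(456,227),bal=(196,215)).items():
            b,c,st=blob(wm,sd); ct,_=cv2.findContours(b.astype(np.uint8),0,2); r=cv2.minAreaRect(ct[0]); print(k,c,st,r, "z",np.nanmedian(W[b],0).round(4))
E
```

```text
top beige hsv [115  22  69] W [0.583 0.031 0.136]
   patch median [0.582 0.031 0.139]
top amber hsv [105  15  69] W [ 0.5   -0.049  0.144]
   patch median [ 0.5   -0.049  0.145]
top white hsv [  2 152 166] W [0.5   0.032 0.121]
   patch median [0.5   0.031 0.121]
top cup hsv [ 62 109 148] W [ 0.585 -0.051  0.006]
   patch median [ 0.585 -0.051  0.007]
top beige blob [311.7 185.8] [305 179  14  15 175] ray [0.5802 0.0313 0.139 ] med z [0.58  0.031 0.138] zmax 0.14
top amber blob [348.5 222.2] [340 214  18  17 219] ray [ 0.4975 -0.0497  0.146 ] med z [ 0.498 -0.049  0.145] zmax 0.147
top white blob [311.6 221.5] [306 216  12  12 116] ray [0.5007 0.0325 0.122 ] med z [0.501 0.032 0.121] zmax 0.123
top cup blob [344.1 191.7] [334 182  21  21 343] ray [ 0.5788 -0.0486  0.038 ] med z [ 0.582 -0.051  0.012] zmax 0.028
tray [454.48855237 226.84622318] [ 423  179   67   97 5547] ((455.94482421875, 226.56207275390625), (96.71517181396484, 61.012184143066406), 86.633544921875) z [ 0.4881 -0.3374  0.0028]
bal [195.04309556 225.73125286] [ 151  172   89  113 8748] ((194.43092346191406, 228.019592
[... 235 characters left out ...]
46]
   patch median [ 0.504 -0.052  0.147]
scene white hsv [  3 172 179] W [0.511 0.03  0.122]
   patch median [0.51  0.03  0.122]
scene cup hsv [ 63 126 160] W [ 0.577 -0.043  0.008]
   patch median [ 0.578 -0.043  0.009]
scene beige blob [340.3 186.4] [335 179  12  15 146] ray [0.5897 0.028  0.139 ] med z [0.588 0.028 0.139] zmax 0.142
scene amber blob [298.3 183.4] [292 177  13  15 151] ray [ 0.5051 -0.0519  0.146 ] med z [ 0.504 -0.052  0.145] zmax 0.149
scene white blob [320.2 171.3] [315 166  11  12 108] ray [0.507  0.0305 0.122 ] med z [0.507 0.032 0.121] zmax 0.125
scene cup blob [319.  220.4] [310 212  19  19 278] ray [ 0.5871 -0.0523  0.038 ] med z [ 0.579 -0.044  0.018] zmax 0.036
```

```bash
python3 - <<'E'
import pickle,numpy as np,cv2
from vis import *
ztop=dict(beige=.139,amber=.146,white=.122); s0=dict(beige=(.583,.03),amber=(.5,-.05),white=(.503,.032))
for n in ("top","scene"):
    im=pickle.load(open(n+"0.pkl","rb")); W=cloud(im)
    for k in ztop:
        m=(abs(W[...,2]-ztop[k])<.006)&(np.hypot(W[...,0]-s0[k][0],W[...,1]-s0[k][1])<.03)
        v,u=np.nonzero(m); P=ray_plane(im,np.c_[u,v],ztop[k])[:,:2]
        c,R=cv2.minEnclosingCircle(P.astype(np.float32)*1000)
        print(n,k,len(u),"mean",P.mean(0).round(4),"enc",np.round(c,1),round(R,1),"mid",((P.max(0)+P.min(0))/2).round(4),np.ptp(P,0).round(4))
im=pickle.load(open("top0.pkl","rb")); W=cloud(im)
hsv=cv2.cvtColor(im["pixels"],cv2.COLOR_RGB2HSV); h,s,v=[hsv[...,i].astype(int) for i in range(3)]
wm=(v>150)&(s<60)
b,c,st=blob(wm,(456,227)); ct,_=cv2.findContours(b.astype(np.uint8),0,2)
box=cv2.boxPoints(cv2.minAreaRect(ct[0])); P=ray_plane(im,box,.021)[:,:2]; print("tray",P.round(3).tolist(),P.mean(0),[np.linalg.norm(P[i]-P[i-1]).round(3) for i in range(4)])
# floor pts
m=(abs(W[...,2]-.003)<.01)&b; Q=W[m][:,:2]; print("tray inside pts box",cv2.minAreaRect((Q*1000).astype(np.float32)))
# balance
z=W[...,2]
roi=np.zeros_like(b); roi[160:295,140:255]=1
for lo,hi in((.03,.05),(.05,.058),(.058,.068),(.068,.08)): 
    m=roi&(z>lo)&(z<hi); vv,uu=np.nonzero(m); print(lo,hi,m.sum(), np.percentile(uu,[1,99]) if m.sum() else '',np.percentile(vv,[1,99]) if m.sum() else '')
print("z down column 196:",[(y,round(float(z[y,196]),3),int(v[y,196])) for y in range(166,292,4)])
print("z along row 215:",[(x,round(float(z[215,x]),3),int(v[215,x])) for x in range(146,248,4)])
t=cv2.resize(im["pixels"][160:295,140:255,::-1],None,fx=4,fy=4,interpolation=cv2.INTER_CUBIC); cv2.imwrite("pics/bal.png",t)
m=(h>45)&(h<85)&(s>90)
for n in("top","scene"):
    im=pickle.load(open(n+"0.pkl","rb")); hh=cv2.cvtColor(im["pixels"],cv2.COLOR_RGB2HSV).astype(int)
    b,_,_=blob((hh[...,0]>45)&(hh[...,0]<85)&(hh[...,1]>90),(344,191) if n=="top" else (319,221))
    ct,_=cv2.findContours(b.astype(np.uint8),0,2); P=ray_plane(im,ct[0].reshape(-1,2),.036)[:,:2]
    print("cup",n,np.round(cv2.minEnclosingCircle((P*1000).astype(np.float32)),1) if 0 else cv2.minEnclosingCircle((P*1000).astype(np.float32)), P.min(0).round(4),P.max(0).round(4))
E
```

```text
top beige 185 mean [0.5821 0.0317] enc [582.   31.7] 17.1 mid [0.5821 0.0318] [0.0319 0.0338]
top amber 196 mean [ 0.4974 -0.049 ] enc [497.2 -49.3] 17.7 mid [ 0.4968 -0.0497] [0.0332 0.0333]
top white 155 mean [0.5009 0.033 ] enc [500.8  33. ] 15.8 mid [0.5007 0.0326] [0.0297 0.0296]
scene beige 116 mean [0.5863 0.0323] enc [586.   32.2] 18.7 mid [0.5866 0.0319] [0.0361 0.0365]
scene amber 113 mean [ 0.5019 -0.0484] enc [502.6 -49.3] 19.0 mid [ 0.5012 -0.0493] [0.035  0.0378]
scene white 89 mean [0.5057 0.0341] enc [506.4  32.7] 18.0 mid [0.5055 0.0351] [0.0322 0.0312]
tray [[0.61, -0.254], [0.618, -0.413], [0.371, -0.415], [0.363, -0.26]] [ 0.49033344 -0.3351199 ] [np.float64(0.246), np.float64(0.159), np.float64(0.247), np.float64(0.155)]
tray inside pts box ((489.081298828125, -344.35882568359375), (239.17547607421875, 157.34100341796875), 1.1867729425430298)
0.03 0.05 1386 [152. 239.] [172. 284.]
0.05 0.058 1427 [153. 231.] [231.82 281.  ]
0.058 0.068 6598 [154. 234.] [175. 262.]
0.068 0.08 15 [159.56 254.  ] [181.8  266.72]
z down column 196: [(166, -0.003, 41), (170, -0.001, 4
[... 589 characters left out ...]
: [(146, 0.002, 64), (150, -0.0, 46), (154, 0.063, 224), (158, 0.063, 243), (162, 0.059, 244), (166, 0.065, 244), (170, 0.065, 243), (174, 0.061, 244), (178, 0.064, 244), (182, 0.064, 245), (186, 0.066, 245), (190, 0.06, 246), (194, 0.065, 244), (198, 0.063, 245), (202, 0.062, 246), (206, 0.064, 245), (210, 0.064, 246), (214, 0.064, 246), (218, 0.063, 245), (222, 0.062, 246), (226, 0.062, 245), (230, 0.062, 245), (234, 0.06, 190), (238, 0.037, 109), (242, 0.001, 28), (246, 0.0, 41)]
cup top ((578.6797485351562, -49.18397903442383), 26.953166961669922) [ 0.5528 -0.0741] [ 0.6038 -0.0231]
cup scene ((586.6547241210938, -51.91525650024414), 30.58055305480957) [ 0.5569 -0.0808] [ 0.6155 -0.0219]
```

View pics/bal.png

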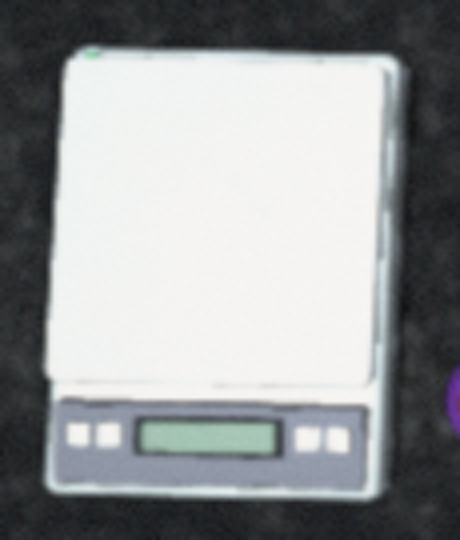

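```bash
cat > rob.py <<'E'
from cell import r, optics
import numpy as np, cv2, pickle
from scipy.spatial.transform import Rotation as R
def quat(yaw): # tool down, jaw axis (tool y) at angle yaw from world +x
    y=np.array([np.cos(yaw),np.sin(yaw),0]); z=np.array([0,0,-1.]); x=np.cross(y,z)
    return R.from_matrix(np.c_[x,y,z]).as_quat()
def wrist(name):
    p=np.array(r.current_tool_pos()); q=np.array(r.current_ee_rot()); im=optics.get_image("wrist")
    im["T"]=np.eye(4); im["T"][:3,:3]=R.from_quat(q).as_matrix(); im["T"][:3,3]=p
    pickle.dump(im,open(name+".pkl","wb")); cv2.imwrite(f"pics/{name}.png",im["pixels"][...,::-1]); return im
def wray(im,uv,z):
    uv=np.atleast_2d(uv).astype(float); d=uv-[im["cx"],im["cy"]]; rr=np.hypot(*d.T); th=rr/im["fx"]
    dirs=np.c_[np.sin(th)[:,None]*d/np.maximum(rr,1e-9)[:,None],np.cos(th)]
    T=im["T"]@im["mount"]; dw=dirs@T[:3,:3].T; o=T[:3,3]
    return o+dw*((z-o[2])/dw[:,2])[:,None]
def st(): print("t",round(r.current_t(),2),"pos",np.round(r.current_tool_pos(),4),"open",round(r.current_opening(),3),"F",np.round(r.current_contact_force(),1))
E
python3 - <<'E'
from rob import *
from vis import *
im=pickle.load(open("top0.pkl","rb"))
c=np.array([[65,57],[383,65],[370,387],[48,382]])/4+[140-.375,160-.375]
P=ray_plane(im,c,.064); print("pan",P.round(4).tolist(),P.mean(0).round(4))
sc=pickle.load(open("scene0.pkl","rb")); W=cloud(sc)
m=(abs(W[...,2]-.064)<.006)&(abs(W[...,1]-.315)<.13)&(abs(W[...,0]-.52)<.13); Q=(W[m][:,:2]*1000).astype(np.float32)
print("scene pan",cv2.minAreaRect(Q),np.median(Q,0))
for yaw in (0,np.pi):
  for p in ([.4995,-.0493,.3],[.584,.032,.3],[.49,-.34,.3],[.43,-.34,.14],[.55,-.34,.14],[.515,.315,.11]):
    j=r.inverse_kinematics(p,quat(yaw)); print(round(yaw,2),p,None if j is None else np.round(j,2))
E
```

```text
pan [[0.6231, 0.4146, 0.064], [0.6167, 0.22, 0.064], [0.4208, 0.2252, 0.064], [0.4256, 0.418, 0.064]] [0.5216 0.3195 0.064 ]
scene pan ((507.12884521484375, 322.3941955566406), (202.35154724121094, 235.5298614501953), 88.8462142944336) [524.9747 316.8743]
0 [0.4995, -0.0493, 0.3] [-0.19  0.22  1.71 -0.    1.21 -0.19]
0 [0.584, 0.032, 0.3] [-0.02  0.37  1.5  -0.    1.27 -0.02]
0 [0.49, -0.34, 0.3] [-0.68  0.39  1.47 -0.    1.28 -0.68]
0 [0.43, -0.34, 0.14] [-0.75  0.49  1.75 -0.    0.9  -0.75]
0 [0.55, -0.34, 0.14] [-0.63  0.65  1.48 -0.    1.02 -0.63]
0 [0.515, 0.315, 0.11] [ 0.47  0.62  1.62 -0.    0.9   0.47]
3.14 [0.4995, -0.0493, 0.3] None
3.14 [0.584, 0.032, 0.3] None
3.14 [0.49, -0.34, 0.3] [-0.68  0.39  1.47 -0.    1.28  2.46]
3.14 [0.43, -0.34, 0.14] [-0.75  0.49  1.75 -0.    0.9   2.39]
3.14 [0.55, -0.34, 0.14] [-0.63  0.65  1.48 -0.    1.02  2.52]
3.14 [0.515, 0.315, 0.11] [ 0.47  0.62  1.62 -0.    0.9  -2.67]
```

```bash
python3 - <<'E'
from rob import *
r.move_to([.49,-.06,.30],quat(0)); st()
r.set_gripper(0.65)
im=wrist("w1"); print(im["fx"],im["cx"],im["cy"],np.round(im["mount"],3)); st()
E
```

```text
t 1.93 pos [ 0.49   -0.0607  0.2999] open 1.0 F [ 0.9 -0.2  0.2]
309.70691628693146 319.8878525945226 199.05178747263096 [[ 0.    -0.951 -0.308  0.078]
 [ 1.    -0.     0.    -0.001]
 [-0.    -0.308  0.951 -0.121]
 [ 0.     0.     0.     1.   ]]
t 2.39 pos [ 0.49   -0.0601  0.3   ] open 0.648 F [-0.  -0.9  1.1]
```

View pics/w1.png

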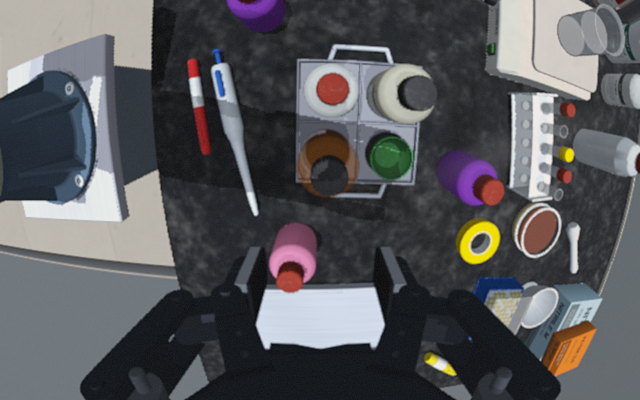

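```bash
python3 - <<'E'
from rob import *
from vis import blob
im=pickle.load(open("w1.pkl","rb"))
hsv=cv2.cvtColor(im["pixels"],cv2.COLOR_RGB2HSV).astype(int); h,s,v=hsv[...,0],hsv[...,1],hsv[...,2]
red=((h<10)|(h>170))&(s>120)&(v>60); blk=(v<80)&(s<90); grn=(h>45)&(h<85)&(s>90)
for k,m,sd,z in (("amber",blk,(329,175),.146),("beige",blk,(417,93),.139),("white",red,(333,89),.122),("cup",grn,(390,157),.037)):
    print(k,hsv[sd[1],sd[0]])
    b,c,stt=blob(m,sd); ct,_=cv2.findContours(b.astype(np.uint8),0,2); (u,w),rad=cv2.minEnclosingCircle(ct[0])
    P=wray(im,ct[0].reshape(-1,2),z)[:,:2]*1000
    print(k,c.round(1),stt,"cent",wray(im,c,z)[0].round(4),"enc",cv2.minEnclosingCircle(P.astype(np.float32)),"minmax mid",((P.min(0)+P.max(0))/2).round(1),np.ptp(P,0).round(1))
# rack corners at wall height .014 / loops
c=[[299,59],[425,62],[414,184],[297,184]]
P=wray(im,c,.014);print("rack",P.round(4)[:,:2].tolist(),P.mean(0).round(4))
big=cv2.resize(im["pixels"][40:205,270:450,::-1],None,fx=3.5,fy=3.5,interpolation=cv2.INTER_CUBIC); cv2.imwrite("pics/w1c.png",big)
E
```

```text
amber [130  20  39]
amber [335.4 209.7] [    80      0    552    400 116621] cent [ 0.5042 -0.0818  0.146 ] enc ((490.5224304199219, -342.72174072265625), 534.8245239257812) minmax mid [ 490.2 -193.9] [1007.8  657.6]
beige [107  21  87]
beige [375.3 101.5] [372  88  13  29  44] cent [0.5397 0.0193 0.139 ] enc ((542.7510986328125, 19.01155662536621), 13.80055046081543) minmax mid [542.3  19. ] [11.6 25.4]
white [  3 151 160]
white [332.3  88.8] [317  74  32  31 763] cent [0.5013 0.0309 0.122 ] enc ((501.37554931640625, 30.911869049072266), 14.990267753601074) minmax mid [501.5  30.7] [29.4 29.1]
cup [ 63 125 102]
cup [390.6 157.2] [ 369  136   45   44 1484] cent [ 0.58   -0.0503  0.037 ] enc ((581.1083984375, -50.74980926513672), 29.823226928710938) minmax mid [581. -51.] [58.6 56.4]
rack [[0.4627, 0.0752], [0.6297, 0.0779], [0.6218, -0.0918], [0.4583, -0.0924]] [ 0.5431 -0.0078  0.014 ]
```

View pics/w1c.png

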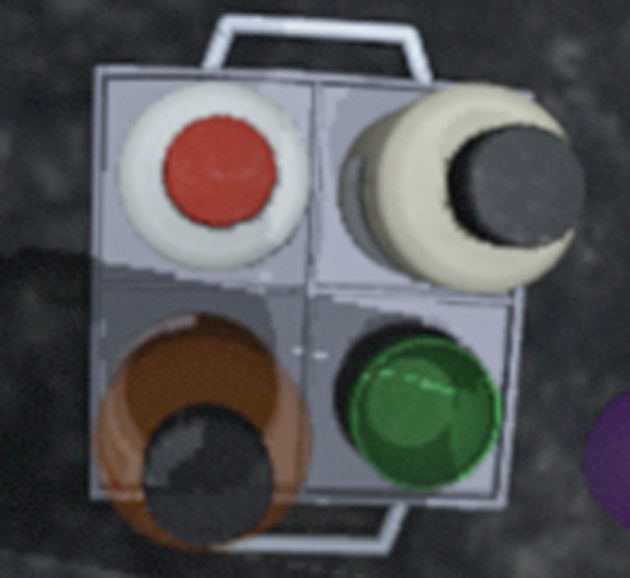

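```bash
python3 - <<'E'
from rob import *
im=pickle.load(open("w1.pkl","rb"))
for k,c,z in (("amber",(210,481),.146),("beige",(523,185),.139)):
    print(k,wray(im,np.array(c)/3.5+[270-.36,40-.36],z).round(4))
E
```

```text
amber [[ 0.4984 -0.0501  0.146 ]]
beige [[0.5812 0.03   0.139 ]]
```

```bash
python3 - <<'E'
from rob import *
q=quat(0); zg=.139
r.move_to([.498,-.0498,.22],q)
r.move_linear([.498,-.0498,zg],vel=.1); st()
r.set_gripper(0.0,squeeze=80); st()
r.move_linear([.498,-.0498,zg+.03],vel=.06); st()
im=optics.get_image("scene"); cv2.imwrite("pics/s1.png",cv2.resize(im["pixels"][80:300,160:420,::-1],None,fx=2.7,fy=2.7))
E
```

```text
t 3.77 pos [ 0.4984 -0.0499  0.1397] open 0.648 F [ 0.7 -0.3 -0.2]
t 4.08 pos [ 0.4983 -0.0499  0.14  ] open 0.411 F [-2.5  0.9  8.2]
t 4.73 pos [ 0.4979 -0.0498  0.169 ] open 0.411 F [-0.8 -0.1 -4. ]
```

View pics/s1.png

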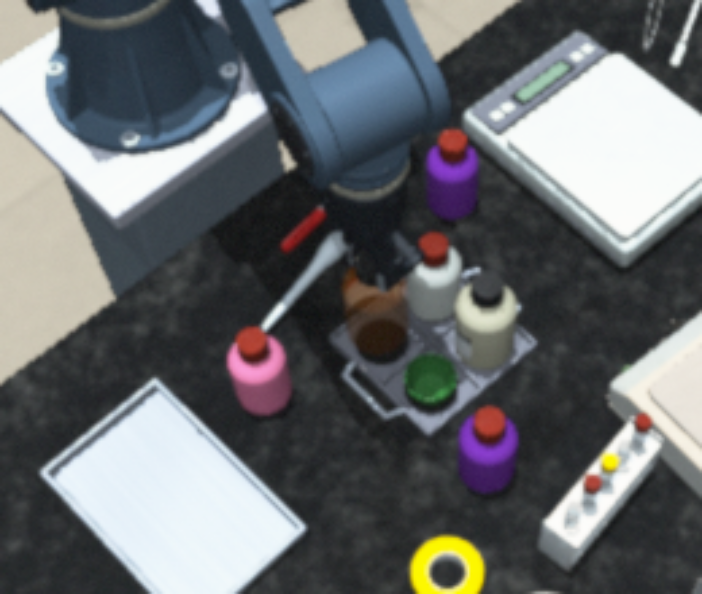

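Amber is lifted: it hangs below the jaws (around 378,310 in the crop) and the force reads -4 N. Next I carry it to the tray.

```bash
python3 - <<'E'
from rob import *
q=quat(0)
r.move_linear([.498,-.0498,.30],vel=.2)
r.move_linear([.435,-.338,.30],vel=.25); st()
r.move_linear([.435,-.338,.165],vel=.15)
r.move_linear([.435,-.338,.1395],vel=.05); st()
r.set_gripper(0.65); st()
r.move_linear([.435,-.338,.21],vel=.15)
r.move_linear([.582,.031,.25],vel=.3)
im=optics.get_image("scene"); cv2.imwrite("pics/s2.png",cv2.resize(im["pixels"][80:320,160:420,::-1],None,fx=2.5,fy=2.5)); pickle.dump(im,open("s2.pkl","wb"))
r.move_linear([.582,.031,.17],vel=.15)
r.move_linear([.582,.031,.134],vel=.08);st()
E
```

```text
t 6.92 pos [ 0.4353 -0.337   0.2999] open 0.411 F [-1.   0.1 -4.7]
t 8.63 pos [ 0.4347 -0.3379  0.1391] open 0.409 F [-0.9  1.2 -2. ]
t 8.97 pos [ 0.4352 -0.3381  0.1397] open 0.651 F [-0.8 -0.2 -0.5]
t 12.4 pos [0.582  0.031  0.1338] open 0.653 F [ 0.4 -0.2  0.2]
```

View pics/s2.png

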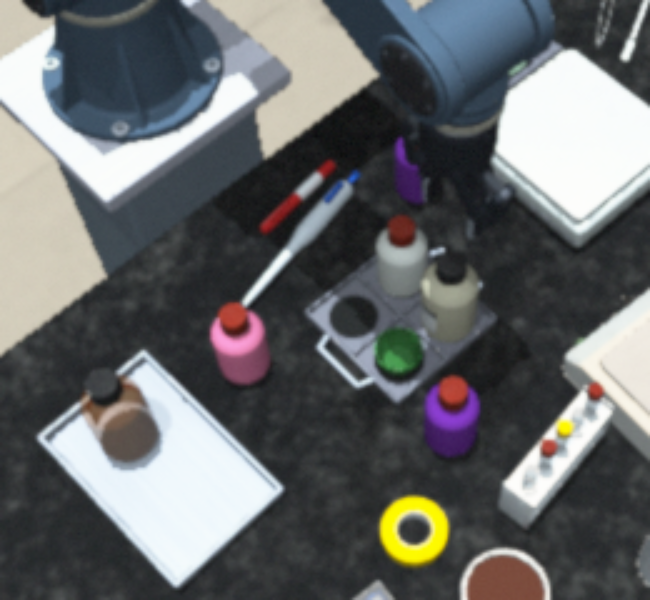

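Amber stands upright in the front half of the tray (crop 120,420). Beige is still at (452,295) and the cup at (400,350). Next is beige.

```bash
python3 - <<'E'
from rob import *
r.set_gripper(0.0,squeeze=80); st()
r.move_linear([.582,.031,.164],vel=.06); st()
r.move_linear([.582,.031,.30],vel=.2)
r.move_linear([.545,-.338,.30],vel=.25); st()
r.move_linear([.545,-.338,.165],vel=.15)
r.move_linear([.545,-.338,.1345],vel=.05); st()
r.set_gripper(0.65); st()
r.move_linear([.545,-.338,.22],vel=.15)
r.move_linear([.56,-.08,.22],vel=.3)
im=optics.get_image("scene"); cv2.imwrite("pics/s3.png",cv2.resize(im["pixels"][80:320,160:420,::-1],None,fx=2.5,fy=2.5)); pickle.dump(im,open("s3.pkl","wb"))
im=optics.get_image("top"); pickle.dump(im,open("t3.pkl","wb")); cv2.imwrite("pics/t3.png",im["pixels"][...,::-1])
wrist("w3"); st()
E
```

```text
t 12.72 pos [0.5825 0.031  0.1348] open 0.383 F [0.5 0.6 5. ]
t 13.38 pos [0.5819 0.031  0.1639] open 0.383 F [ 0.1 -0.2 -4.2]
t 15.84 pos [ 0.5453 -0.337   0.3001] open 0.384 F [-0.3 -0.8 -4.8]
t 17.65 pos [ 0.545  -0.338   0.1343] open 0.386 F [-0.4 -0.6 -4.2]
t 18.0 pos [ 0.5452 -0.3382  0.1349] open 0.651 F [-0.5  0.   1.1]
t 19.88 pos [ 0.5599 -0.0812  0.2198] open 0.654 F [ 0.   0.3 -1. ]
```

View pics/s3.png

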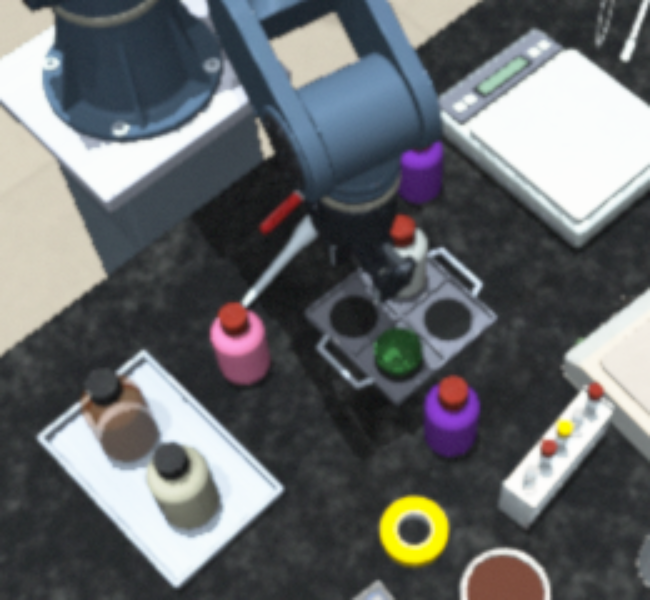

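View pics/w3.png

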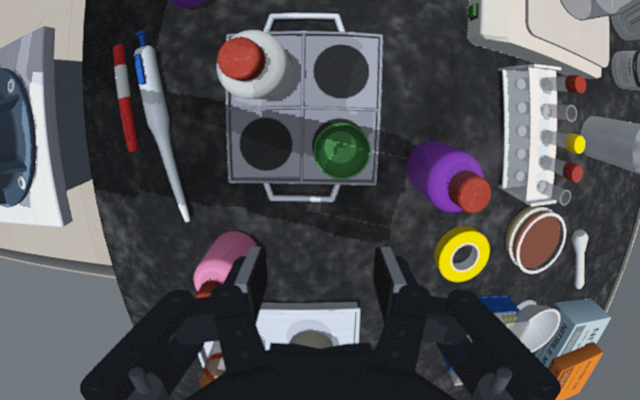

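View pics/t3.png

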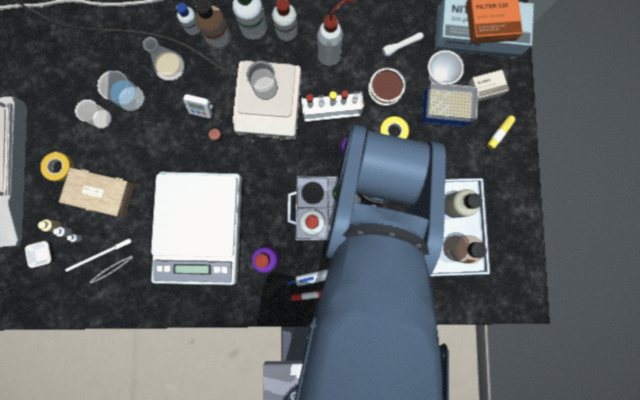

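Both bottles stand upright in the tray (scene crop amber 120,420, beige 185,485). In the wrist view the cup is still in its cell (342,149), with the two empty cells beside and in front of it. Next I refine the cup centre and the tray fit.

```bash
python3 - <<'E'
from rob import *
from vis import blob, ray_plane
im=pickle.load(open("w3.pkl","rb"))
hsv=cv2.cvtColor(im["pixels"],cv2.COLOR_RGB2HSV).astype(int)
b,c,s=blob((hsv[...,0]>45)&(hsv[...,0]<85)&(hsv[...,1]>90),(342,149)); ct,_=cv2.findContours(b.astype(np.uint8),0,2)
P=wray(im,ct[0].reshape(-1,2),.037)[:,:2]*1000
print("cup",c,s,cv2.minEnclosingCircle(P.astype(np.float32)),((P.min(0)+P.max(0))/2).round(1),np.ptp(P,0).round(1))
# compartment floor holes -> cell centres at z=.004
for uv in((266,144),(341,72)): print("hole",wray(im,uv,.004).round(4))
t=pickle.load(open("t3.pkl","rb"))
print("caps in tray",ray_plane(t,(474,201),.138).round(3),ray_plane(t,(478,250),.145).round(3))
E
```

```text
cup [341.28125    149.93549679] [ 314  122   56   57 2496] ((581.0494384765625, -51.099098205566406), 28.861948013305664) [581.1 -51.1] [55.  56.6]
hole [[ 0.5    -0.0485  0.004 ]]
hole [[0.5821 0.0297 0.004 ]]
caps in tray [[ 0.543 -0.335  0.138]] [[ 0.434 -0.335  0.145]]
```

```bash
python3 - <<'E'
from rob import *
from vis import ray_plane
t=pickle.load(open("top0.pkl","rb")); print("purple cap",ray_plane(t,(355.5,143),.118).round(3), "base edge", ray_plane(t,(351,163),.0).round(3))
r.set_gripper(0.80)
r.move_linear([.581,-.051,.12],vel=.15)
im=wrist("w4")
r.move_linear([.581,-.051,.038],vel=.06); st()
r.set_gripper(0.0,squeeze=20); st()
r.move_linear([.581,-.051,.068],vel=.05); st()
im=optics.get_image("scene"); cv2.imwrite("pics/s4.png",cv2.resize(im["pixels"][130:280,240:400,::-1],None,fx=4,fy=4))
wrist("w5")
E
```

```text
purple cap [[ 0.683 -0.071  0.118]] base edge [[ 0.66  -0.071  0.   ]]
t 22.58 pos [ 0.5812 -0.051   0.0384] open 0.799 F [ 0.2 -0.5  0.1]
t 22.85 pos [ 0.5812 -0.051   0.0386] open 0.65 F [-2.1  1.2  5.8]
t 23.6 pos [ 0.5809 -0.051   0.0679] open 0.648 F [ 0.1  0.1 -0.5]
```

View pics/s4.png

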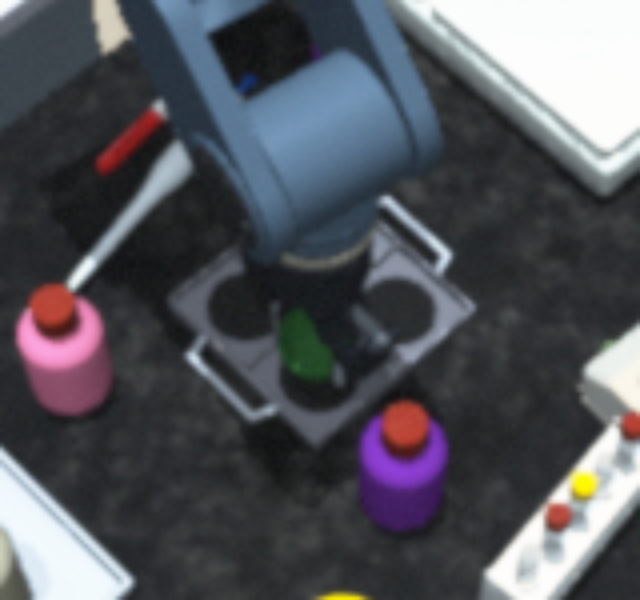

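View pics/w5.png

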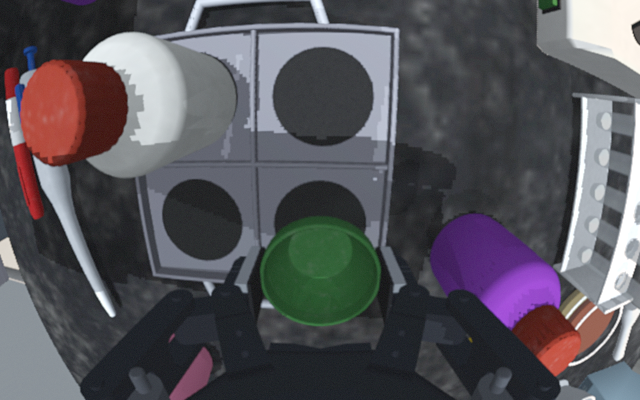

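The cup hangs upright between the jaws (wrist view 320,270), clear of the rack. White (100,105) and purple (510,285) are untouched.

```bash
python3 - <<'E'
from rob import *
r.move_linear([.581,-.051,.25],vel=.15)
r.move_linear([.522,.22,.25],vel=.2)
im=wrist("w6"); st()
E
```

```text
t 26.65 pos [0.5222 0.2193 0.25  ] open 0.647 F [-0.6  0.5 -0.6]
```

View pics/w6.png

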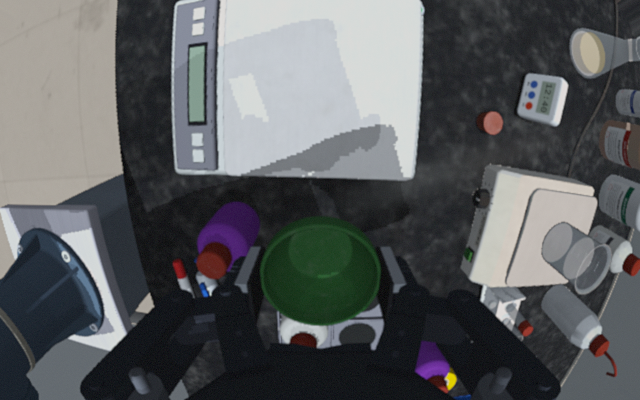

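```bash
python3 - <<'E'
from rob import *
im=pickle.load(open("w6.pkl","rb"))
P=wray(im,[[219,100],[419,100],[219,174],[415,178]],.064); print(P.round(4).tolist())
hsv=cv2.cvtColor(im["pixels"],cv2.COLOR_RGB2HSV).astype(int)
from vis import blob
b,c,s=blob((hsv[...,0]>45)&(hsv[...,0]<85)&(hsv[...,1]>90),(320,270)); ct,_=cv2.findContours(b.astype(np.uint8),0,2)
P=wray(im,ct[0].reshape(-1,2),im["T"][2,3]-.001); print("cup",cv2.minEnclosingCircle((P[:,:2]*1000).astype(np.float32)))
E
```

```text
[[0.4199, 0.303, 0.064], [0.6217, 0.3027, 0.064], [0.4153, 0.2257, 0.064], [0.622, 0.2211, 0.064]]
cup ((522.1244506835938, 220.50010681152344), 30.098798751831055)
```

```bash
python3 - <<'E'
from rob import *
r.move_linear([.521,.319,.25],vel=.2)
r.move_linear([.521,.319,.125],vel=.15)
r.move_linear([.521,.319,.099],vel=.04); st()
r.set_gripper(0.80); st()
r.move_linear([.521,.319,.20],vel=.1)
r.move_linear([.45,.0,.32],vel=.3)
for n in("scene","top"):
    im=optics.get_image(n); pickle.dump(im,open(n+"7.pkl","wb")); cv2.imwrite(f"pics/{n}7.png",im["pixels"][...,::-1])
st()
E
```

```text
t 29.07 pos [0.521  0.319  0.0989] open 0.647 F [-0.   0.4 -0.3]
t 29.36 pos [0.521  0.319  0.0991] open 0.799 F [-0.1 -0.8  0.1]
t 31.93 pos [0.45   0.0008 0.3195] open 0.799 F [-0.1  0.1  0.6]
```

View pics/scene7.png

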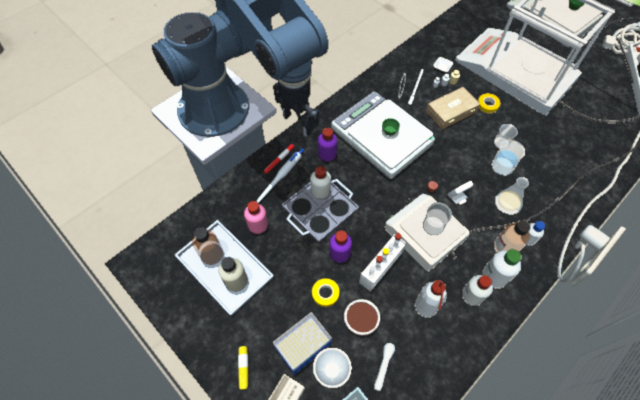

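View pics/top7.png

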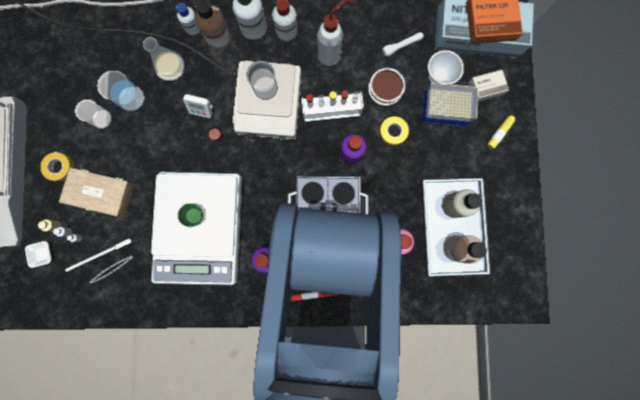

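```bash
python3 - <<'E'
from rob import *
from vis import *
for n,sd in(("top",(190,214)),("scene",(390,127))):
    im=pickle.load(open(n+"7.pkl","rb")); hsv=cv2.cvtColor(im["pixels"],cv2.COLOR_RGB2HSV).astype(int)
    b,c,s=blob((hsv[...,0]>45)&(hsv[...,0]<85)&(hsv[...,1]>90),sd); ct,_=cv2.findContours(b.astype(np.uint8),0,2)
    P=ray_plane(im,ct[0].reshape(-1,2),.096)[:,:2]; print(n,c,s,cv2.minEnclosingCircle((P*1000).astype(np.float32)))
im=pickle.load(open("scene7.pkl","rb"))
cv2.imwrite("pics/s7c.png",cv2.resize(im["pixels"][85:180,325:440,::-1],None,fx=5,fy=5,interpolation=cv2.INTER_CUBIC))
E
```

```text
top [190.11375661 214.64550265] [179 204  23  22 378] ((519.974609375, 317.6763000488281), 26.054109573364258)
scene [390.27918782 126.20812183] [383 119  16  16 197] ((527.0687255859375, 316.18719482421875), 30.496932983398438)
```

View pics/s7c.png

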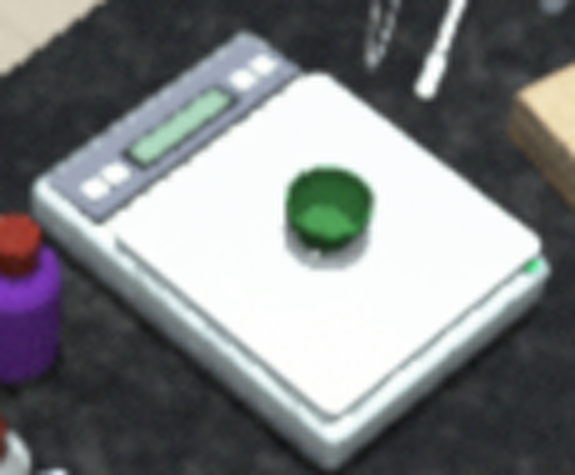

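The cup stands in the middle of the pan: (0.520, 0.318) against the pan's (0.5216, 0.3195) from the same camera. Next I take beige back.

```bash
python3 - <<'E'
from rob import *
r.set_gripper(0.65)
r.move_linear([.545,-.338,.25],vel=.3)
r.move_linear([.545,-.338,.17],vel=.15)
r.move_linear([.545,-.338,.1345],vel=.06); st()
r.set_gripper(0.0,squeeze=80); st()
r.move_linear([.545,-.338,.165],vel=.06)
r.move_linear([.545,-.338,.30],vel=.2); st()
r.move_linear([.582,.031,.30],vel=.25)
r.move_linear([.582,.031,.165],vel=.15); st()
r.move_linear([.582,.031,.148],vel=.04); st()
r.move_linear([.582,.031,.1357],vel=.03); st()
r.set_gripper(0.65); st()
r.move_linear([.582,.031,.22],vel=.12)
r.move_linear([.435,-.338,.25],vel=.3)
im=optics.get_image("scene"); cv2.imwrite("pics/s8.png",cv2.resize(im["pixels"][80:320,160:420,::-1],None,fx=2.5,fy=2.5)); pickle.dump(im,open("s8.pkl","wb"))
st()
E
```

```text
t 34.98 pos [ 0.5451 -0.3381  0.1346] open 0.644 F [0.1 0.  0.9]
t 35.3 pos [ 0.5454 -0.3382  0.1353] open 0.382 F [-0.2 -0.1  5.2]
t 36.78 pos [ 0.5446 -0.3377  0.2984] open 0.377 F [-0.5 -0.2 -5.3]
t 39.47 pos [0.5825 0.0309 0.1659] open 0.382 F [ 0.6 -0.3 -3.3]
t 40.04 pos [0.582  0.031  0.1479] open 0.381 F [-0.2 -0.1 -4.1]
t 40.6 pos [0.5821 0.031  0.1363] open 0.383 F [-2.  -0.   5.2]
t 40.95 pos [0.5821 0.031  0.1357] open 0.646 F [-0.1 -0.4 -0.1]
t 43.33 pos [ 0.4354 -0.337   0.2499] open 0.654 F [-0.6  0.6  0.2]
```

View pics/s8.png

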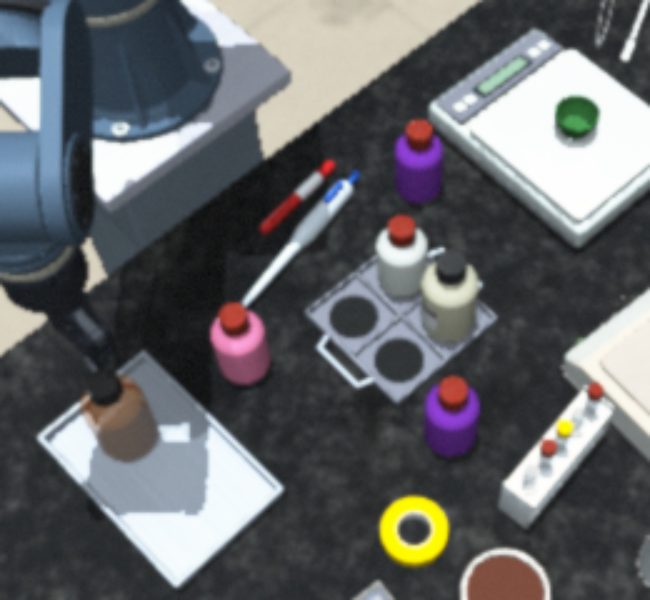

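Beige stands upright back in its cell (crop 450,300). The cup on the pan and the white bottle are undisturbed. Next is amber.

```bash
python3 - <<'E'
from rob import *
r.move_linear([.435,-.338,.175],vel=.15)
r.move_linear([.435,-.338,.141],vel=.06); st()
r.set_gripper(0.0,squeeze=80); st()
r.move_linear([.435,-.338,.17],vel=.06)
r.move_linear([.435,-.338,.30],vel=.2); st()
r.move_linear([.498,-.0498,.30],vel=.25)
r.move_linear([.498,-.0498,.172],vel=.15); st()
r.move_linear([.498,-.0498,.155],vel=.04); st()
r.move_linear([.498,-.0498,.1427],vel=.03); st()
r.set_gripper(0.65); st()
r.move_linear([.498,-.0498,.23],vel=.12)
r.move_linear([.35,-.35,.32],vel=.3)
for n in("scene","top"):
    im=optics.get_image(n); pickle.dump(im,open(n+"9.pkl","wb")); cv2.imwrite(f"pics/{n}9.png",im["pixels"][...,::-1])
st()
from vis import *
ztop=dict(beige=.139,amber=.146,white=.122); s0=dict(beige=(.583,.03),amber=(.5,-.05),white=(.503,.032))
for n in ("top","scene"):
  for f in "09":
    im=pickle.load(open(n+f+".pkl","rb")); W=cloud(im)
    for k in ztop:
        m=(abs(W[...,2]-ztop[k])<.006)&(np.hypot(W[...,0]-s0[k][0],W[...,1]-s0[k][1])<.03)
        v,u=np.nonzero(m); P=ray_plane(im,np.c_[u,v],ztop[k])[:,:2]
        print(n,f,k,P.mean(0).round(4),np.nanmedian(W[m][:,2]).round(4))
E
```

```text
t 44.69 pos [ 0.4351 -0.3381  0.141 ] open 0.649 F [0.8 0.7 0.5]
t 45.01 pos [ 0.4351 -0.3382  0.1418] open 0.405 F [-1.7  0.3  5.4]
t 46.44 pos [ 0.4346 -0.3376  0.2986] open 0.407 F [-1.2  0.2 -4.7]
t 48.77 pos [ 0.4985 -0.05    0.1728] open 0.41 F [ 1.  -0.2 -3.4]
t 49.35 pos [ 0.498  -0.0498  0.1549] open 0.409 F [ 0.6 -0.3 -4. ]
t 49.91 pos [ 0.498  -0.0498  0.1428] open 0.409 F [-3.1  0.7  2. ]
t 50.24 pos [ 0.4981 -0.0498  0.1427] open 0.656 F [-0.8  0.2  0. ]
t 52.52 pos [ 0.3504 -0.349   0.3197] open 0.65 F [-0.3 -0.1  0.5]
top 0 beige [0.5821 0.0317] 0.1382
top 0 amber [ 0.4974 -0.049 ] 0.1455
top 0 white [0.5009 0.033 ] 0.1212
top 9 beige [0.5813 0.0321] 0.1382
top 9 amber [ 0.4968 -0.0485] 0.1455
top 9 white [0.501 0.033] 0.1214
scene 0 beige [0.5863 0.0323] 0.1396
scene 0 amber [ 0.5019 -0.0484] 0.1464
scene 0 white [0.5057 0.0341] 0.1219
scene 9 beige [0.5855 0.0329] 0.14
scene 9 amber [ 0.5008 -0.0484] 0.1463
scene 9 white [0.5058 0.0337] 0.1222
```

View pics/scene9.png

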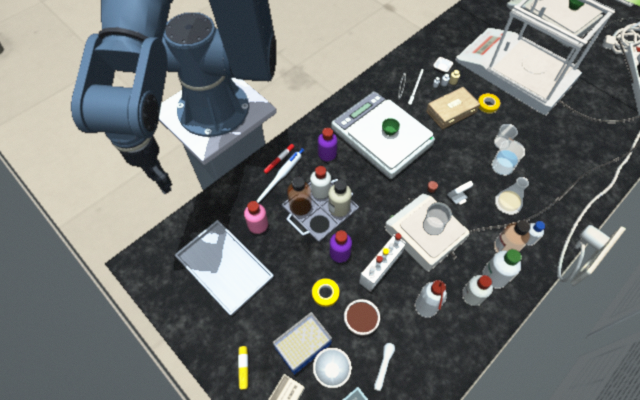

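View pics/top9.png

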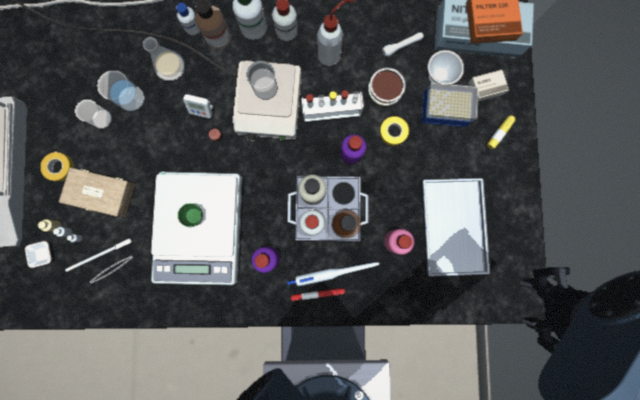

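All three bottles are back within about 1 mm of where they started, and the cup is on the pan (top view 190,214). The arm is clear, so I hand the job in.

```bash
python3 - <<'E'
from rob import *
r.sleep(.3); r.hand_in(); st()
E
```

```text
the job is handed in; nothing more can be done
the job is handed in; nothing more can be done
```

The job is done and handed in at about 53 s of robot time. I stood amber and beige in the steel tray, set the green cup on the balance pan, and put both bottles back in their compartments. I never moved the white bottle or the pink and purple look-alikes.

**Last checks:**
- **Bottles:** the caps of all three are within about 1.3 mm of their start positions in both fixed cameras. Their heights match the start and they look upright.
- **Cup:** it stands upright about 2–3 mm from the pan centre in the top view.
- **Forces:** every force I read stayed below about 9 N.
- **Robot:** the arm is parked clear of everything.

**Disagreement:** the scene camera reads x about 4–7 mm larger than the top camera, which affects the bottles and cup alike. I relied on the top and wrist views, which agreed to about 2 mm. Even taking the scene camera's cup reading (0.527, 0.316) against the top view's pan centre, the cup is about 6–7 mm off, inside the 15 mm limit.

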